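Slide the rice pot between caddy and lunch box to the laid place

TASK

Serve the lidded rice pot to the laid place: push it by the side of its wooden base, sliding it along the table through the narrow gap between the condiment caddy and the lunch box, until the whole base stands on the place mat behind the two bowls, straight with the mat's edges. Only push: do not lift or tip the base or the pot, keep off the pot itself, and do not force the base hard against the caddy or the lunch box. Leave everything else where it stands.

Things in the scene. Friction and masses are not known exactly. Their poses are not given: they have to be found in the camera images.
- base: The rice pot's base: a square frame of pale wood, 120 x 120 mm, 40 mm high, upright corners rounded at 10 mm, loose on the table; it slides at a steady push of about 2 to 8 N (base about 0.25 kg, with pot about 0.65 kg). Origin: centre of its underside; x and y run square to its four like sides, z up.
- pot: Iron rice pot with wooden lid (0.4 kg), sunk loosely into the base and carried by it. Its rim, 106 mm across, lies on top of the base, 7 mm in from the base's sides; above, pot and lid are 94 mm across and two bars on the lid reach 75 mm above the table. Origin: on its axis, 6 mm under its foot, level with the base's underside. Not to be touched.
- caddy: Condiment caddy: dark wooden tray, rounded corners, 180 (x) x 160 (y) mm, rim 55 mm high, heavy and fixed. Bottles, shaker and chopstick pot in it reach 130 mm above the table and stand at least 60 mm from the side that bounds the gap. Origin: centre of its underside; its +x side bounds the gap.
- lunchbox: Open black lunch box, rounded corners, 260 (x) x 170 (y) mm, 50 mm high, heavy and fixed; all in it is lower than the rim. Origin: centre of its underside; its -x side bounds the gap, parallel to the caddy's side.
- gap (a point): Middle of the gap between caddy and lunch box, 20 mm above the table. x points across it from caddy to lunch box; y along it: the base passes from the +y end to the -y end. 130 mm wide (65 mm to either side), ends about 80 mm away along y, corners rounded at 12 mm. The base starts on the clear table off the +y end: centre 200 to 260 mm away, up to 60 mm off the middle line, turned up to 23 degrees.
- mat: Thin place mat lying flat beyond the gap's -y end, 400 (x) x 300 (y) mm; the base slides onto it with no step. Origin: its centre. x along its long edges; +y towards the gap. The two bowls stand in its -y half, the base belongs in the +y half: wholly on the mat when its centre is at most 90 mm from the mat's centre in +y; closer than about 50 mm it may touch the bowls.
- rice_bowl: Open white bowl, 104 mm across, 55 mm high, loose on the mat's -y half (left or right). Origin: centre of its underside.
- soup_bowl: Lidded dark bowl, 104 mm across, 76 mm high, loose on the mat's -y half (left or right). Origin: centre of its underside.
- chopsticks: Pair of dark chopsticks, 217 mm long (along x), 7 mm thick, lying loose on the mat near its -y edge. Origin: middle, at table height.
- teacup: White teacup without handle, 68 mm across, 70 mm high, loose on the table near where the base starts. Origin: centre of its underside.
- sauce_dish: Small blue-white dish, 76 mm across, 26 mm high, loose on the table near where the base starts. Origin: centre of its underside.
- salt: Glass salt shaker with steel cap, 42 mm across, 72 mm high, loose on the +x, +y corner of the mat. Origin: centre of its underside.

How it is judged:
By the outcome, as a careful person would: the job done as asked, in the order asked, and still so for the second after the job is handed in, with the robot touching nothing.
It also fails if it takes over 67 s, if anything falls off the work surface, if the arm or the gripper's body presses on something with over 40 N, if the wrist force passes 120 N, or if a joint passes its speed limit or range.

ROBOT

A 6-joint arm with a two-finger parallel gripper is mounted at the origin on the work surface. World frame = base frame: x ahead of the robot, y to its left, z up, the work surface at z = 0. Lengths are in m, angles in rad, forces in N, time in s.
With the tool pointing down it reaches from about 0.15 to 0.775 m from the base axis. Payload 6.1 kg.
Tool frame: the origin (TCP) lies between the finger pads; the fingertips stand 17 mm ahead of it and the grasp point (between the pads) lies 2 mm behind it; x points along the fingers, z is the direction in which the jaws open and shut, and the axes are right-handed (so a half turn about x gives the same grasp; the last joint's range is limited). The gripper opens to 85 mm and grips with 20 to 120 N. Pads are 22 mm wide; open, the fingers measure 114 mm over their backs; the gripper's body (76 mm by 85 mm) begins 54 mm behind the grasp point. The pads swing forward as they close: fully open they stand 13 mm farther back than shut.
Start: joints at [1.297, 0.126, -0.04, 1.405, 0, 1.571], TCP at [0.142, 0.505, 0.248] pointing down, gripper open.
Joint ranges: [-2.72, 2.72], [-0.95, 1.95], [-1.27, 1.35], [-1.78, 2.02], [-1.46, 1.47], [-3.14, 3.14]. Speed limits (rad/s): [2.39, 2.39, 3.01, 3.14, 3.14, 3.14].

INTERFACE

Orientations are given as a unit quaternion [w, x, y, z].
In Python, from cell import * gives the robot as it stands.
- The arm moves only by the tool step_arm, never from a script. Its argument "steps" is one flat list of numbers, 4 for each row, row after row: the shift along the tool's x, y, z in m, then the turn about the tool's x in rad. In form: [tx, ty, tz, turn, tx, ty, tz, turn, ...]. A call has 1 to 12 rows; each row is the pose to reach, as a shift and turn from the pose measured when the call began, along the tool's axes at that moment; what a row does not reach only later rows make up. A row lasts 1/10 s, in which the tool goes at most 50 mm and 8.59 degrees, less where a joint would pass 70% of its speed; a pose out of reach is approached as far as the arm can. A call with a gripper value outside its range is refused whole. "grip" is the opening, from -1 (shut) to 1 (fully open), set as the call begins (left out, the last holds). The fingers move at their own pace and stop on an object; the grip force is fixed at half the most. Time passes only in rows, so rows that repeat a pose let the fingers close. It gives the time, the measured TCP pose, the force and the opening at its end, in the units of the state.
- observe(): the state, without advancing time (a new reading comes with each control period).
- grab_frame(name): name is "scene" or "top"; returns a dict with "image" (420x560x3 uint8, red, green, blue), "fx", "fy", "cx", "cy" (pixels), "T" (4x4, takes a point from camera to world coordinates). Camera axes: x right, y up, looking along -z (the intrinsics and any distortion apply to the point x, -y, -z); pixel columns grow to the right and rows downward; lengths in m; the calibration is good to about 2 mm. A picture is of the moment at which its call begins. There is no depth.
- sign_off(): hands the job in, once; it reports no verdict.
Trained networks look in a picture, given as the dict that the camera call returned (one of the last four; its "shot" number tells which), for a name from the list of things; names that differ only in an ending like _2 or _b are one class to them, and where a whole thing is asked for, a point or a joint stands for the part that bears it (a point fixed in the world has none). Each returns a list of dicts, best first, with "conf" (0 to 1); they miss things now and then, are a little off and sometimes report something else, mostly with a low value. They report only what shows in the picture. A call takes as long as a camera call.
- look_for(picture, query): "extent" ([centre column, centre row, width, height] in pixels, round what is visible of it).
The state is a dict: "t": time; "q": joint angles; "joint_velocities": joint speeds; "joint_efforts": joint torques, N m; "position": TCP position; "orientation": TCP orientation; "contact_force": force on the tool from outside, world axes, zero at the start; "moment": the same for the moment, N m; "opening": finger opening in m.
Only numpy, scipy, OpenCV 4.12 (cv2) and the standard library are available. Lean on these libraries where they do the work, as an engineer would, in place of code of your own. Each camera call takes 0.05 s, during which the arm holds its last target.

## Working session

There is one attempt and no reset: what is moved stays moved. The work goes in short steps, Python scripts to look and compute and a tool call to move; the robot and the scene stay as the last step left them, time stands still between calls to the robot, and variables do not carry over. Pictures are saved under pics/ and viewed, and the job is handed in when it is done.

Besides the shell and the picture viewer there is one more tool, called after "Call:" as name(argument=value, ...), one argument or row to a line, values as JSON. step_arm: Moves the arm, as the interface text tells. Its arguments: {"type":"object","properties":{"steps":{"type":"array"},"grip":{"type":"number"}},"required":["steps"]}

```bash
ls; mkdir -p pics; python3 - <<'E'
from cell import *
import cv2, numpy as np
s=observe(); print(s)
for n in ("scene","top"):
    p=grab_frame(n); cv2.imwrite(f"pics/{n}0.png",p["image"][:,:,::-1])
    print(n,p["fx"],p["fy"],p["cx"],p["cy"],np.round(p["T"],4).tolist(),[k for k in p])
    for q in ["base","pot","caddy","lunchbox","mat","rice_bowl","soup_bowl","teacup","sauce_dish","salt","chopsticks"]:
        print(q,[(np.round(d["extent"],1).tolist(),round(d["conf"],2)) for d in look_for(p,q)[:2]])
E
```

```text
pics
{'t': 0.0, 'q': array([ 1.29700993e+00,  1.26373241e-01, -4.06319528e-02,  1.40538674e+00,
        4.32520371e-06,  1.57080586e+00]), 'joint_velocities': array([-1.20055559e-03,  2.55725834e-03, -5.89172819e-04, -4.66669555e-05,
        1.25518525e-03, -8.49336506e-04]), 'joint_efforts': array([-1.65593719e-04, -4.35909390e+01,  3.52928174e+01,  1.71539211e-02,
        6.91381706e-05, -5.98719325e-06]), 'position': array([0.14184324, 0.5050743 , 0.24752103]), 'orientation': array([ 0.56310672, -0.42742605,  0.56400778,  0.42674701]), 'contact_force': array([-0.18199842, -0.28643348, -1.43508236]), 'moment': array([-0.0602396 ,  0.00024736, -0.0161942 ]), 'opening': 0.08539338602335537}
scene 536.8840200852635 536.8840200852635 278.48447708987044 216.41481050153436 [[0.5095, -0.6836, 0.5226, 1.3113], [0.8605, 0.4051, -0.309, -0.4127], [-0.0005, 0.6071, 0.7946, 1.2781], [0.0, 0.0, 0.0, 1.0]] ['image', 'fx', 'fy', 'cx', 'cy', 'T', 'shot']
base [([343.6, 204.8, 48.5, 41.8], 0.6)]
pot [([131.7, 279.5, 27.3, 57.8], 0.66)]
caddy [([252.6, 185.5, 68.1, 74.8], 0.69), ([232.4, 291.8, 13.7
[... 560 characters left out ...]
8], [0.0193, 0.1095, 0.9938, 1.301], [0.0, 0.0, 0.0, 1.0]] ['image', 'fx', 'fy', 'cx', 'cy', 'T', 'shot']
base [([212.4, 198.6, 42.0, 45.8], 0.77)]
pot [([207.1, 198.3, 30.3, 32.5], 0.78), ([189.6, 258.4, 25.8, 21.1], 0.24)]
caddy [([274.4, 258.9, 57.1, 62.9], 0.6)]
lunchbox [([290.1, 151.7, 62.4, 83.7], 0.91)]
mat [([361.1, 223.3, 96.5, 128.6], 0.91)]
rice_bowl [([386.9, 249.7, 31.0, 28.6], 0.8), ([404.9, 224.7, 8.6, 48.7], 0.36)]
soup_bowl [([389.8, 196.3, 30.1, 28.7], 0.78)]
teacup [([189.5, 260.3, 24.8, 21.4], 0.82)]
sauce_dish [([137.2, 211.6, 22.7, 22.3], 0.63)]
salt [([289.9, 153.2, 64.4, 84.7], 0.68), ([212.6, 198.1, 45.1, 46.7], 0.45)]
chopsticks [([403.1, 221.9, 10.5, 49.7], 0.65)]
```

```bash
python3 - <<'E'
import cv2
a=cv2.imread("pics/top0.png"); cv2.imwrite("pics/top0c.png",cv2.resize(a[90:310,110:440],None,fx=2.4,fy=2.4,interpolation=cv2.INTER_CUBIC))
a=cv2.imread("pics/scene0.png"); cv2.imwrite("pics/scene0c.png",cv2.resize(a[110:360,100:440],None,fx=2.3,fy=2.3,interpolation=cv2.INTER_CUBIC))
E
```

```text
(no output)
```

View pics/top0c.png

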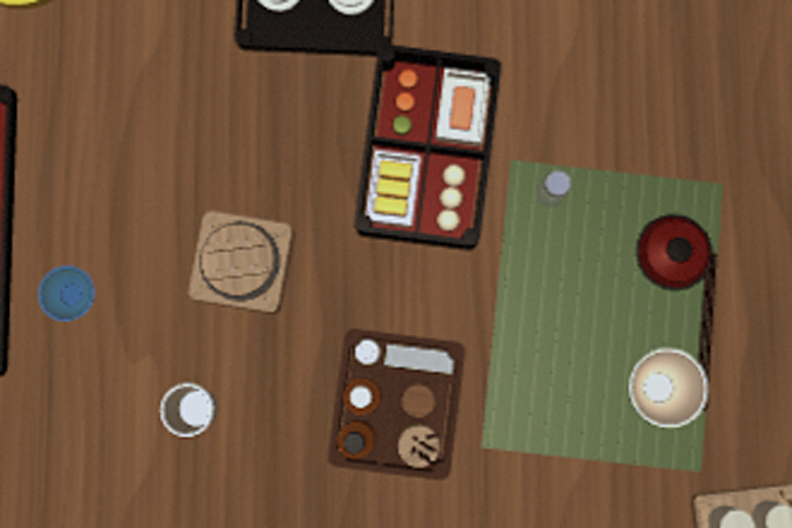

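View pics/scene0c.png

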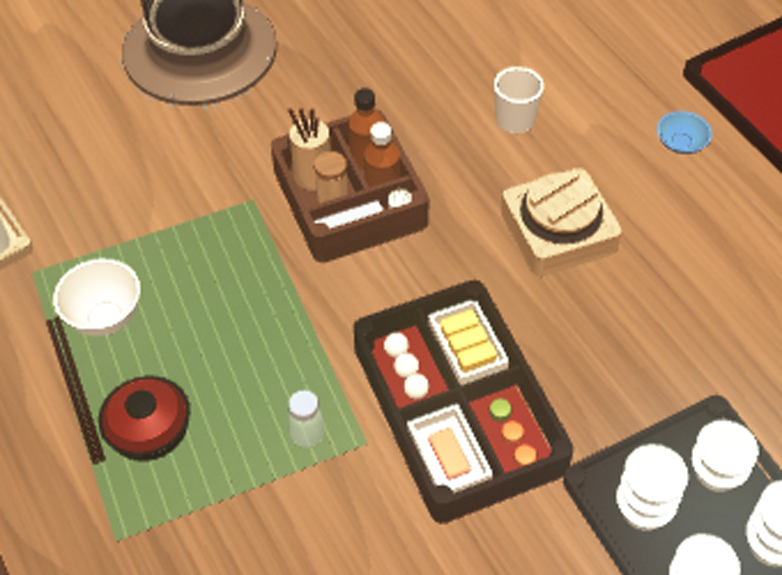

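The top view shows the base at about (212,199), the caddy at (275,259), the lunch box at (290,152) and the mat at (361,223), with the bowls on the mat's right side. Next I'll fit the poses by silhouette in both views.

```bash
cat > h.py <<'E'
from cell import *
import cv2, numpy as np
from scipy.optimize import least_squares
from scipy.ndimage import map_coordinates
def proj(p,P):
    P=np.atleast_2d(P); c=(P-p["T"][:3,3])@p["T"][:3,:3]
    return np.c_[p["cx"]+p["fx"]*c[:,0]/-c[:,2], p["cy"]-p["fy"]*c[:,1]/-c[:,2]]
def back(p,uv,z):
    u=np.array([(uv[0]-p["cx"])/p["fx"],-(uv[1]-p["cy"])/p["fy"],-1.]); d=p["T"][:3,:3]@u; o=p["T"][:3,3]
    return o+d*(z-o[2])/d[2]
def rr(w,h,r,n=6):
    o=[]
    for k,(sx,sy) in enumerate([(1,1),(-1,1),(-1,-1),(1,-1)]):
        for a in np.linspace(0,np.pi/2,n)+k*np.pi/2:
            o.append([sx*(w/2-r)+r*np.cos(a),sy*(h/2-r)+r*np.sin(a)])
    return np.array(o)
def z_(xy,z): return np.c_[xy,np.full(len(xy),z)]
a=np.linspace(0,2*np.pi,32,endpoint=False); C=np.c_[np.cos(a),np.sin(a)]
M={"base":np.r_[z_(rr(.12,.12,.01),0),z_(rr(.12,.12,.01),.04)],
"caddy":np.r_[z_(rr(.18,.16,.012),0),z_(rr(.18,.16,.012),.055)],
"lunchbox":np.r_[z_(rr(.26,.17,.012),0),z_(rr(.26,.17,.012),.05)],
"mat":z_(rr(.4,.3,.001),0)}
def world(m,s):
    c,k=np.cos(s[2]),np.sin(s[2]); return np.c_[s[0]+c*m[:,0]-k*m[:,1], s[1]+k*m[:,0]+c*m[:,1], m[:,2]]
def hull(p,m,s,n=160):
    uv=proj(p,world(m,s)).astype(np.float32); h=cv2.convexHull(uv)[:,0]
    h=np.r_[h,h[:1]]; L=np.r_[0,np.cumsum(np.hypot(*np.diff(h,axis=0).T))]
    t=np.linspace(0,L[-1],n,endpoint=False)
    q=np.c_[np.interp(t,L,h[:,0]),np.interp(t,L,h[:,1])]
    i=np.searchsorted(L,t,side="right")-1; d=h[i+1]-h[i]; d/=np.linalg.norm(d,axis=1)[:,None]
    nn=np.c_[d[:,1],-d[:,0]]; ce=h[:-1].mean(0)
    nn*=np.sign(((q-ce)*nn).sum(1))[:,None]; return q,nn
def edges(p,m,s,R):
    g=cv2.GaussianBlur(p["image"],(0,0),.7).astype(float)
    q,nn=hull(p,m,s); t=np.arange(-R,R+.01,.25); P=q[:,None]+nn[:,None]*t[None,:,None]
    v=np.stack([map_coordinates(g[:,:,k],[P[...,1],P[...,0]],order=1,mode="nearest") for k in range(3)],-1)
    G=np.abs((v[:,4:]-v[:,:-4])).sum(-1); tt=t[2:-2]
    w=G*np.exp(-.5*(tt/(R*.6))**2); k=w.argmax(1); off=tt[k]; st=G[np.arange(len(k)),k]
    return q+nn*off[:,None],nn,st
def fit(pics,m,s,Rs=(10,6,4,3,3,2.5)):
    s=np.array(s,float)
    for R in Rs:
        E=[(p,)+edges(p,m,s,R) for p in pics]
        def f(x):
            r=[]
            for p,e,nn,st in E:
                h=cv2.convexHull(proj(p,world(m,x)).astype(np.float32))
                d=np.array([cv2.pointPolygonTest(h,(float(a),float(b)),True) for a,b in e])
                r.append(d*(st>25))
            return np.concatenate(r)
        o=least_squares(f,s,loss="soft_l1",f_scale=.5,diff_step=1e-3,x_scale=[.01,.01,.05]); s=o.x
    return s,np.sqrt(np.mean(np.minimum(np.abs(f(s)),3)**2))
def draw(p,items):
    im=cv2.resize(p["image"][:,:,::-1],None,fx=3,fy=3,interpolation=cv2.INTER_CUBIC)
    for m,s in items:
        q,_=hull(p,m,s); cv2.polylines(im,[((q+.5)*3-.5).round().astype(np.int32)],True,(255,0,255),1)
    return im
E
python3 - <<'E'
from h import *
t=grab_frame("top"); s=grab_frame("scene")
px={"base":((212.4,198.6),.04),"caddy":((274.4,258.9),.05),"lunchbox":((290.1,151.7),.05),"mat":((361.1,223.3),0)}
th={"base":-.15,"caddy":-.1-1.57*0,"lunchbox":-.1,"mat":-.1}
res={}
for k,(uv,z) in px.items():
    c=back(t,uv,z/2); m=M[k]
    print(k,np.round(c,3))
    # frame: gap x axis across caddy->lunchbox = world +x roughly ; +y = world +y
    for nm,pp in (("top",[t]),("scene",[s]),("both",[t,s])):
        r,e=fit(pp,m,[c[0],c[1],th[k]]); print("  ",nm,np.round(r[:2]*1000,1),round(np.degrees(r[2]),2),round(e,2))
    res[k]=r
for n,p in (("t",t),("s",s)):
    im=draw(p,[(M[k],res[k]) for k in res]); 
    y,x=(270,480) if n=="t" else (400,340)
    cv2.imwrite(f"pics/d_{n}.png",im[y:y+600,x:x+800])
for k,uv,z in (("rice",(386.9,249.7),.03),("soup",(389.8,196.3),.04),("cup",(189.5,260.3),.035),("dish",(137.2,211.6),.013),("salt",(342,167),.05)):
    print(k,np.round(back(t,uv,z),3))
np.savez("res.npz",**res)
E
```

```text
base [0.551 0.258 0.02 ]
   top [550.7 266.4] -10.15 0.51
   scene [538.3 273.5] 6.34 0.92
   both [549.1 264.3] -10.29 0.57
caddy [0.354 0.059 0.025]
   top [358.2  57.1] -8.03 0.21
   scene [357.5  54.9] -7.83 0.47
   both [357.9  56. ] -7.94 0.37
lunchbox [0.703 0.004 0.025]
   top [704.8  11.1] -8.08 0.22
   scene [705.1   9.7] -7.91 0.18
   both [704.9  10.2] -8.01 0.24
mat [ 0.466 -0.229  0.   ]
   top [ 476.6 -229.1] -6.98 0.35
   scene [ 476.7 -231.8] -6.83 0.35
   both [ 476.6 -230.8] -6.96 0.37
rice [ 0.379 -0.302  0.03 ]
soup [ 0.55  -0.316  0.04 ]
cup [0.353 0.327 0.035]
dish [0.512 0.502 0.013]
salt [ 0.646 -0.162  0.05 ]
```

View pics/d_t.png

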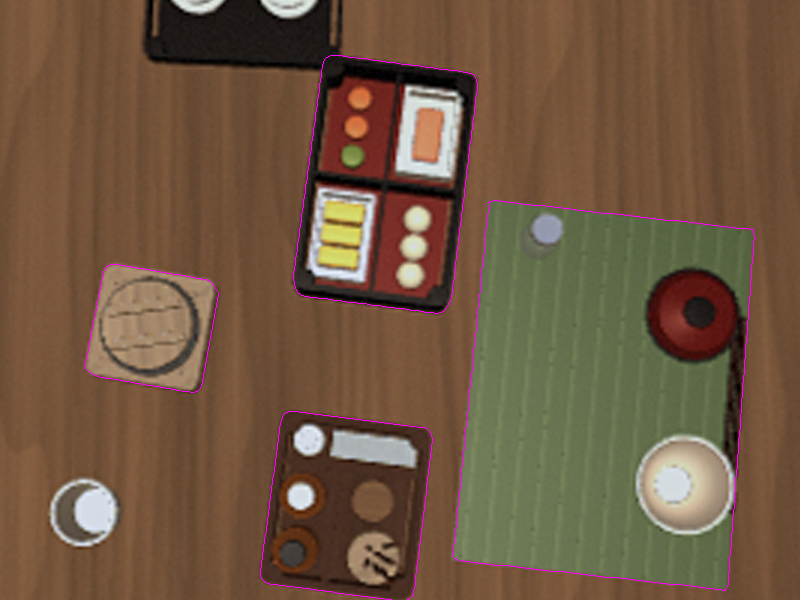

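View pics/d_s.png

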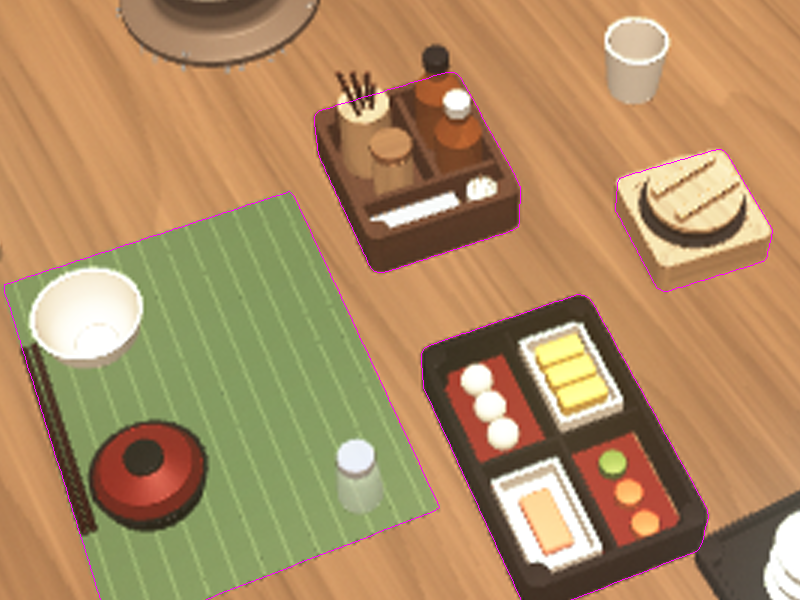

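The fit outlines lie on the caddy, lunch box, mat and base in both views. The gap comes out 130.0 mm wide, matching the given size. The base is about 5 mm off the middle line and turned about 2° against the gap. Next I'll work out the approach.

```bash
cat >> h.py <<'E'
from scipy.spatial.transform import Rotation as Ro
D=np.radians
TH=D(-8.0); U=np.array([np.cos(TH),np.sin(TH)]); V=np.array([-np.sin(TH),np.cos(TH)])
def uv(p): return np.array([p[:2]@U,p[:2]@V])*1000
def R0(s): return Ro.from_quat(np.r_[s["orientation"][1:],s["orientation"][0]]).as_matrix()
def zang(R): return np.degrees(np.arctan2(R[1,2],R[0,2]))
def to_tool(s,target,ang):  # world target pos, wanted tool z angle (deg), mod 180
    R=R0(s); d=R.T@(np.array(target)-s["position"])
    da=(ang-zang(R)+90)%180-90
    # turn about tool x (down): sign
    sg=np.sign(R[2,0]) # x down => -1 -> positive turn lowers world angle
    return np.round(d,4),round(float(np.radians(da)*sg),4)
E
python3 - <<'E'
from h import *
s=observe(); R=R0(s); print(np.round(R,3), zang(R))
b=np.load("res.npz")["base"]; print(uv(b), np.degrees(b[2]))
n=np.array([-np.sin(b[2]),np.cos(b[2])])
t=b[:2]+n*(.06+.011+.04)
print(t,uv(t)); print(to_tool(s,[*t,.20],np.degrees(b[2])))
print(to_tool(s,[*t,.028],np.degrees(b[2])))
E
```

```text
[[-0.    -0.963  0.27 ]
 [ 0.     0.27   0.963]
 [-1.     0.     0.   ]] 74.31101697895309
[507.01239652 338.16041668] -10.28782403267387
[0.56896486 0.37352243] [511.44345571 449.07193869]
(array([ 0.0483, -0.4468, -0.0115]), 1.4765)
(array([ 0.2203, -0.4468, -0.0115]), 1.4765)
```

Call:
step_arm(
  steps=[0,-0.04,0,0.14,0,-0.085,-0.002,0.28,0,-0.13,-0.004,0.43,0,-0.175,-0.005,0.58,0.01,-0.22,-0.006,0.73,0.02,-0.265,-0.007,0.88,0.03,-0.31,-0.008,1.03,0.04,-0.355,-0.01,1.18,0.048,-0.4,-0.011,1.33,0.048,-0.447,-0.0115,1.477,0.048,-0.447,-0.0115,1.477,0.048,-0.447,-0.0115,1.477],
  grip=0.4,
)

```text
t: 2.5
position: [0.57, 0.3727, 0.1993]
orientation: [0.704, 0.064, 0.705, -0.064]
contact_force: [0.4, 0.5, 0.0]
opening: 0.0596
```

Call:
step_arm(
  steps=[0.04,0,0,0,0.08,0,0,0,0.12,0,0,0,0.15,0,0,0,0.165,0,0,0,0.171,0,0,0,0.171,0,0,0],
)

```text
t: 3.2
position: [0.5694, 0.3732, 0.0288]
orientation: [0.704, 0.063, 0.705, -0.064]
contact_force: [-0.3, 0.0, 0.3]
opening: 0.0595
```

```bash
python3 - <<'E'
from h import *
s=observe(); R=R0(s); print(s["position"],zang(R),np.round(R,3).tolist(),s["q"].round(2),s["contact_force"])
for n in ("top","scene"):
    p=grab_frame(n); im=p["image"]
    c=proj(p,s["position"])[0].astype(int); x,y=c
    cr=im[max(0,y-90):y+90,max(0,x-110):x+130,::-1]
    cv2.imwrite(f"pics/a_{n}.png",cv2.resize(cr,None,fx=3.3,fy=3.3,interpolation=cv2.INTER_CUBIC))
E
```

```text
[0.56939502 0.37323136 0.02884229] -10.308544089151335 [[-0.001, 0.179, 0.984], [-0.0, 0.984, -0.179], [-1.0, -0.001, -0.001]] [ 0.58  0.49 -0.03  1.05  0.    2.33] [-0.34477117  0.01572565  0.31907074]
```

View pics/a_top.png

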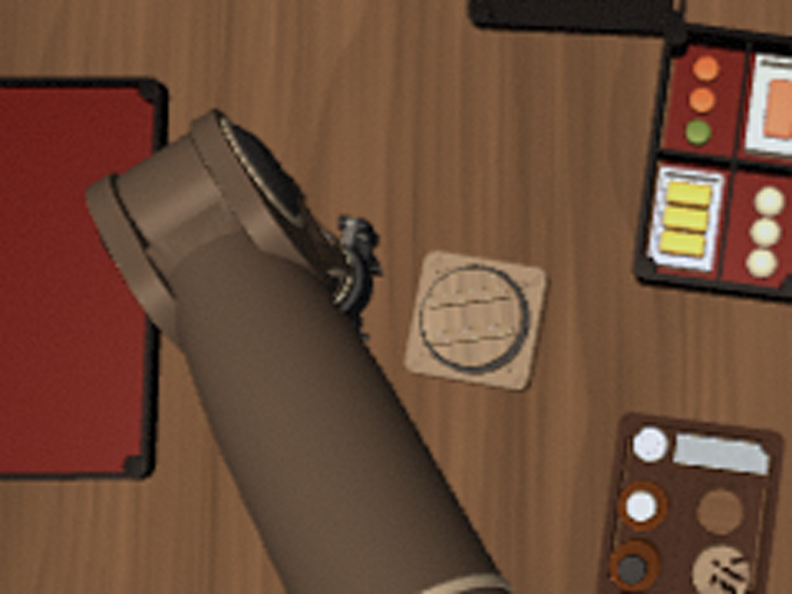

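View pics/a_scene.png

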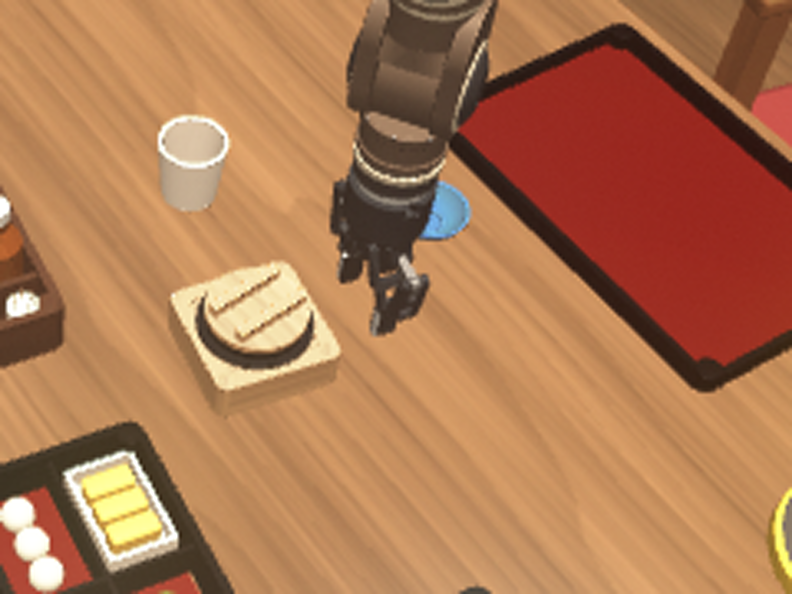

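The fingers stand behind the base, straddling its middle, at about the base's height. Next I'll close the last 40 mm gently.

Call:
step_arm(
  steps=[0,-0.01,0,0,0,-0.02,0,0,0,-0.03,0,0,0,-0.034,0,0,0,-0.037,0,0,0,-0.039,0,0,0,-0.041,0,0,0,-0.043,0,0,0,-0.045,0,0,0,-0.047,0,0],
)

```text
t: 4.3
position: [0.5621, 0.3278, 0.0302]
orientation: [0.705, 0.064, 0.704, -0.063]
contact_force: [0.3, 2.2, -1.1]
opening: 0.0599
```

```bash
cat > m.py <<'E'
from h import *
import sys
def meas(tag,guess=None,scene=True):
    s=observe(); R=R0(s)
    t=grab_frame("top"); pics=[t]
    b=np.load("last.npy") if guess is None else np.array(guess)
    r,e=fit([t],M["base"],b,Rs=(8,5,3,3,2.5))
    print("t",s["t"],"tcp uv",uv(s["position"]).round(1),"z",s["position"][2].round(4),"tang",round(zang(R),2),"F",s["contact_force"].round(1),"q",s["q"].round(2))
    print("top  base uv",uv(r).round(1),"ang",round(np.degrees(r[2]),2),"err",round(e,2))
    its=[(M["base"],r)]
    if scene:
        c=grab_frame("scene"); r2,e2=fit([c],M["base"],r,Rs=(5,3,3,2.5)); print("scene base uv",uv(r2).round(1),"ang",round(np.degrees(r2[2]),2),"err",round(e2,2))
        im=draw(c,[(M["base"],r2)]); x,y=(proj(c,[r[0],r[1],.02])[0]*3).astype(int); cv2.imwrite(f"pics/{tag}_s.png",im[max(0,y-300):y+300,max(0,x-400):x+400])
    im=draw(t,its); x,y=(proj(t,[r[0],r[1],.02])[0]*3).astype(int)
    cv2.imwrite(f"pics/{tag}_t.png",im[max(0,y-300):y+300,max(0,x-400):x+400])
    np.save("last.npy",r); return s,r
E
python3 - <<'E'
from m import *
meas("b1",np.load("res.npz")["base"])
E
```

```text
t 4.3 tcp uv [511.  402.8] z 0.0302 tang -10.31 F [ 0.3  2.2 -1.1] q [ 0.53  0.43 -0.12  1.02  0.    2.28]
top  base uv [507.9 337.5] ang -10.74 err 0.56
scene base uv [505.1 333.1] ang -11.38 err 0.34
```

View pics/b1_s.png

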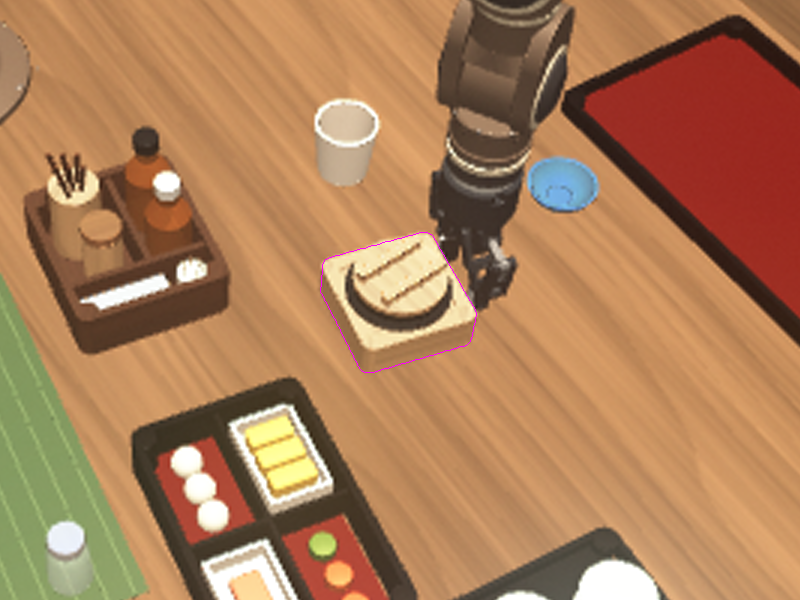

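View pics/b1_t.png

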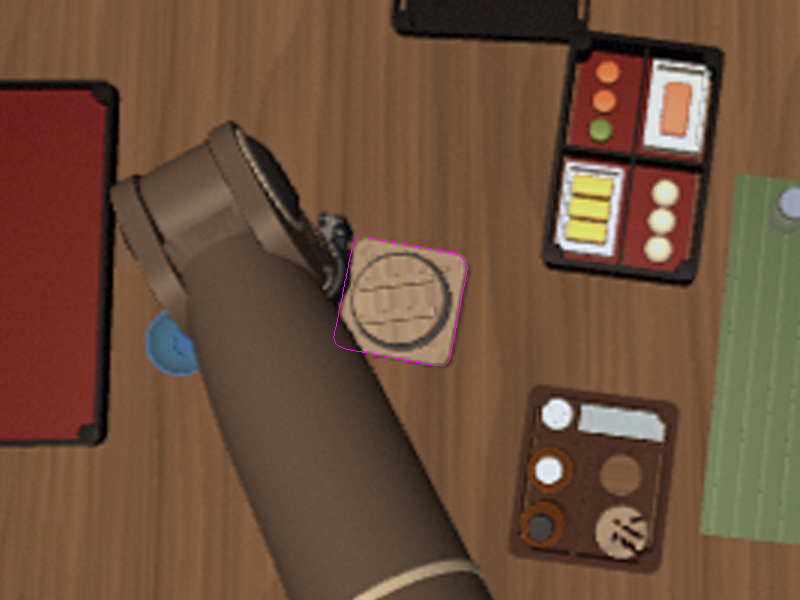

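The scene view shows both fingers against the base's side near (460–510, 250–290), well clear of the pot. Force is about 2 N. Next comes the run-up to the gap, shifting slightly sideways and turning to the gap's direction.

Call:
step_arm(
  steps=[0.001,-0.005,0,0,0.001,-0.011,0,0,0.001,-0.018,-0.0005,-0.004,0.001,-0.025,-0.001,-0.009,0.001,-0.032,-0.0015,-0.014,0.001,-0.039,-0.002,-0.019,0.001,-0.046,-0.0025,-0.024,0.001,-0.053,-0.003,-0.03,0.001,-0.06,-0.0035,-0.036,0.001,-0.067,-0.004,-0.04,0.001,-0.073,-0.0044,-0.04,0.001,-0.078,-0.0044,-0.04],
)

```text
t: 5.6
position: [0.5443, 0.2517, 0.0301]
orientation: [0.706, 0.051, 0.705, -0.048]
contact_force: [0.7, 5.0, 4.2]
opening: 0.0599
```

```bash
python3 - <<'E'
from m import *
g=U*.5015+V*.258
meas("b2",[*g,D(-8)])
E
```

```text
t 5.6 tcp uv [503.9 325. ] z 0.0301 tang -8.03 F [0.7 5.  4.2] q [ 0.43  0.34 -0.25  0.97  0.    2.14]
top  base uv [503.2 259.1] ang -8.39 err 0.48
scene base uv [500.1 264.5] ang -7.75 err 0.87
```

View pics/b2_s.png

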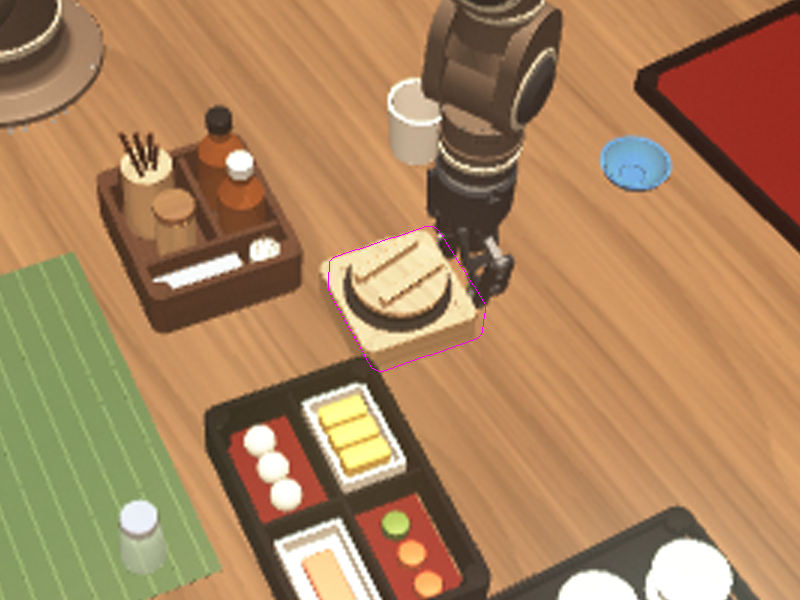

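View pics/b2_t.png

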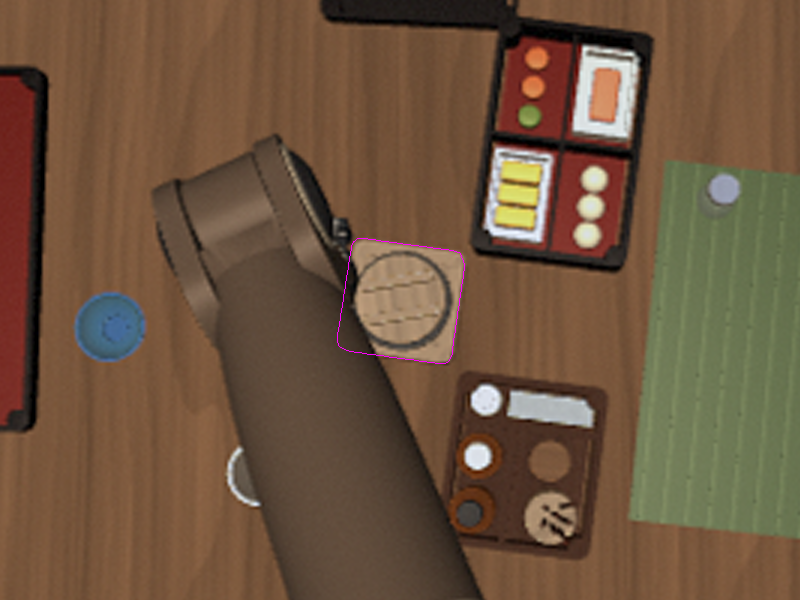

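The top-view outline fits, but the scene outline is pulled off by the gripper. I'll drop the +v (gripper) side from the fit and use both views.

```bash
cat > m.py <<'E'
from h import *
def fitb(pics,s,Rs=(5,3,3,2,2),ymax=.045,m=M["base"]):
    s=np.array(s,float)
    for R in Rs:
        E=[]
        for p in pics:
            e,nn,st=edges(p,m,s,R); q,_=hull(p,m,s)
            ok=[]
            for a in q:
                w=back(p,a,.02)[:2]-s[:2]; ok.append(-np.sin(s[2])*w[0]+np.cos(s[2])*w[1]<ymax)
            E.append((p,e,(st>25)&np.array(ok)))
        def f(x):
            r=[]
            for p,e,k in E:
                h=cv2.convexHull(proj(p,world(m,x)).astype(np.float32))
                r.append(np.array([cv2.pointPolygonTest(h,(float(a),float(b)),True) for a,b in e])*k)
            return np.concatenate(r)
        s=least_squares(f,s,loss="soft_l1",f_scale=.4,diff_step=1e-3,x_scale=[.01,.01,.05]).x
    return s,np.sqrt(np.mean(np.minimum(np.abs(f(s)),3)**2))
def meas(tag,guess=None,ymax=.03):
    s=observe(); R=R0(s)
    t=grab_frame("top"); c=grab_frame("scene")
    if guess is None:
        n=np.array([-np.sin(D(zang(R))),np.cos(D(zang(R)))]); guess=[*(s["position"][:2]-n*.0695),D(zang(R))]
    print("t",s["t"],"tcp uv",uv(s["position"]).round(1),"z",s["position"][2].round(4),"tang",round(zang(R),2),"F",s["contact_force"].round(1))
    for nm,pp in (("top",[t]),("scene",[c]),("both",[t,c])):
        r,e=fitb(pp,guess,ymax=ymax); print(nm,"uv",uv(r).round(1),"ang",round(np.degrees(r[2]),2),"err",round(e,2))
    for n,p in (("t",t),("s",c)):
        im=draw(p,[(M["base"],r)]); x,y=(proj(p,[r[0],r[1],.02])[0]*3).astype(int)
        cv2.imwrite(f"pics/{tag}_{n}.png",im[max(0,y-220):y+220,max(0,x-280):x+280])
    return s,r
E
python3 - <<'E'
from m import *
meas("b3")
E
```

```text
t 5.7 tcp uv [503.8 324.2] z 0.0297 tang -8.06 F [0.8 3.3 1.1]
top uv [503.5 258.6] ang -8.36 err 0.23
scene uv [499.4 267. ] ang -5.96 err 0.25
both uv [502.  264.6] ang -6.87 err 0.51
```

View pics/b3_s.png

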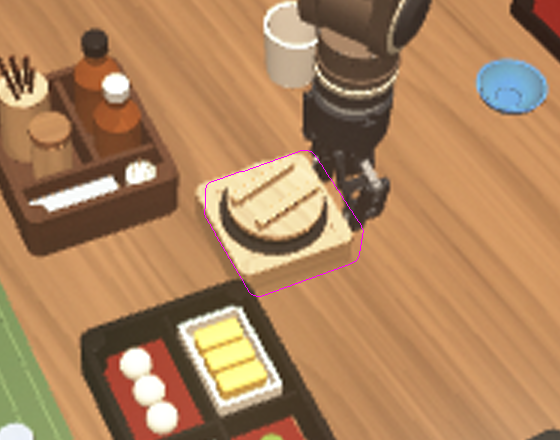

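View pics/b3_t.png

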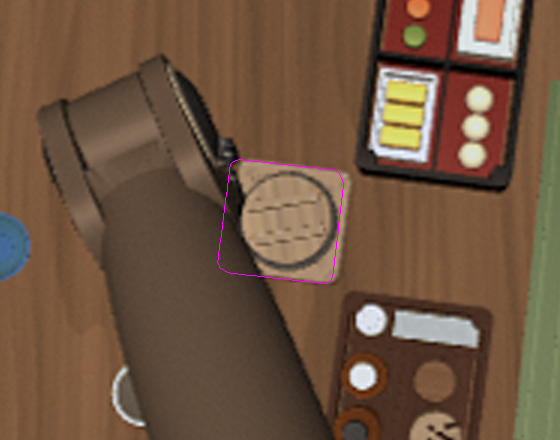

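```bash
sed -i 's/n\*.0695/n*.0665/; s/Rs=(5,3,3,2,2)/Rs=(4,3,2.5,2,2)/' m.py; python3 - <<'E'
from m import *
meas("b4",[*(U*.503+V*.2585),D(-8.2)])
E
```

```text
t 5.8 tcp uv [503.5 324.2] z 0.0292 tang -8.06 F [0.8 2.  1.8]
top uv [503.5 258.4] ang -8.32 err 0.22
scene uv [499.4 267. ] ang -5.77 err 0.27
both uv [502.2 264.1] ang -7.18 err 0.53
```

View pics/b4_s.png

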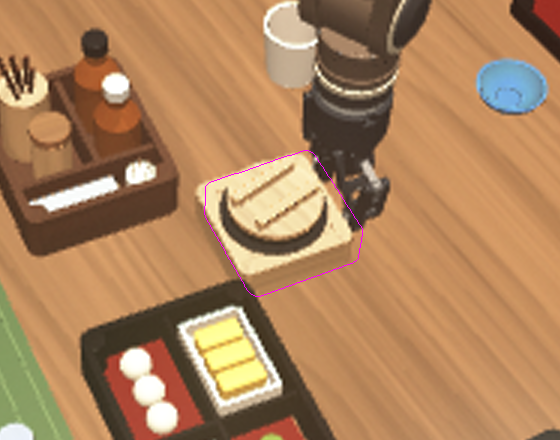

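View pics/b4_t.png

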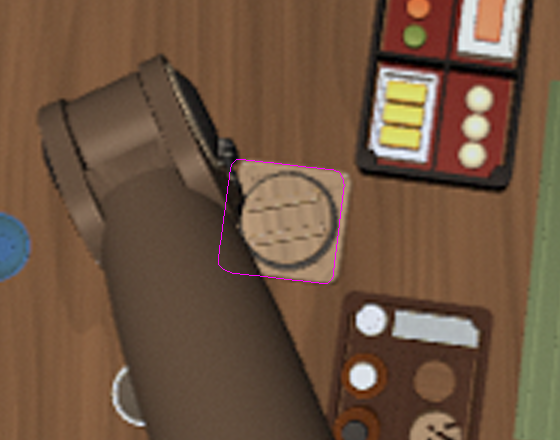

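The top-view fit is good: error 0.22 px, u = 503.5 against mid-gap 501.6, angle −8.3°. I don't trust the scene fit because it latches onto an inner edge. Next I'll enter the gap with a 2 mm correction toward the caddy.

Call:
step_arm(
  steps=[0,-0.003,-0.0003,0,0,-0.007,-0.0007,0,0,-0.012,-0.0012,0,0,-0.017,-0.0017,0,0,-0.022,-0.002,0,0,-0.027,-0.002,0,0,-0.032,-0.002,0,0,-0.037,-0.002,0,0,-0.042,-0.002,0,0,-0.047,-0.002,0],
)

```text
t: 6.9
position: [0.5348, 0.2043, 0.0288]
orientation: [0.705, 0.05, 0.705, -0.05]
contact_force: [-0.7, 3.5, 1.1]
opening: 0.0597
```

```bash
python3 - <<'E'
from m import *
meas("b5")
E
```

```text
t 6.9 tcp uv [501.1 276.7] z 0.0288 tang -8.05 F [-0.7  3.5  1.1]
top uv [501.1 209.9] ang -8.25 err 0.17
scene uv [498.1 217. ] ang -5.41 err 0.41
both uv [500.6 211.4] ang -7.91 err 0.46
```

View pics/b5_s.png

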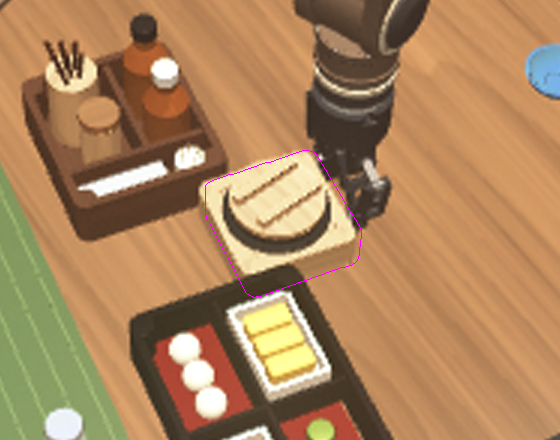

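View pics/b5_t.png

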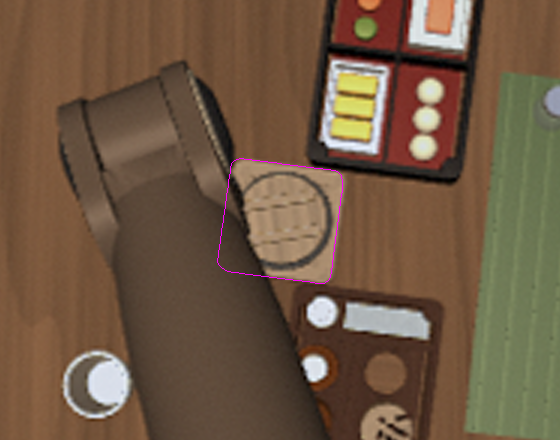

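The base is centred in the gap entrance (u = 501.1 against 501.6, angle within about 0.2°). The push force is only 3.5 N and steady. Continuing.

Call:
step_arm(
  steps=[0,-0.004,0,0,0,-0.009,0,0,0,-0.015,0,0,0,-0.021,0.0002,0,0,-0.027,0.0003,0,0,-0.033,0.0004,0,0,-0.039,0.0005,0,0,-0.045,0.0005,0,0,-0.051,0.0005,0,0,-0.057,0.0005,0,0,-0.063,0.0005,0],
)

```text
t: 8.1
position: [0.5261, 0.1406, 0.0286]
orientation: [0.705, 0.049, 0.705, -0.05]
contact_force: [-0.1, 2.2, -0.5]
opening: 0.0597
```

```bash
python3 - <<'E'
from m import *
meas("b6")
p=grab_frame("scene"); cv2.imwrite("pics/w6.png",p["image"][:,:,::-1])
E
```

```text
t 8.1 tcp uv [501.4 212.4] z 0.0286 tang -8.1 F [-0.1  2.2 -0.5]
top uv [501. 144.] ang -7.8 err 0.14
scene uv [500. 150.] ang -7.49 err 0.37
both uv [500.9 146.6] ang -8.44 err 0.4
```

View pics/w6.png

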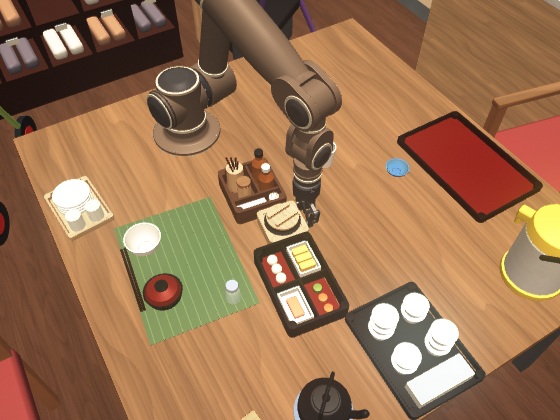

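View pics/b6_t.png

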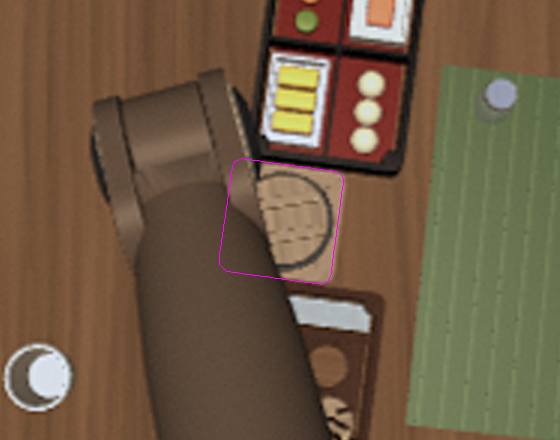

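The arm is well above the caddy. The base is mid-gap with clearance visible on both sides. Continuing.

Call:
step_arm(
  steps=[0,-0.004,0,0,0,-0.009,0,0,0,-0.015,0,0,0,-0.021,0,0,0,-0.027,0,0,0,-0.033,0,0,0,-0.039,0,0,0,-0.045,0,0,0,-0.051,0,0,0,-0.057,0,0,0,-0.063,0,0,0,-0.069,0,0],
)

```text
t: 9.45
position: [0.5159, 0.0713, 0.0287]
orientation: [0.705, 0.049, 0.706, -0.051]
contact_force: [-0.4, 1.8, -1.3]
opening: 0.0599
```

```bash
python3 - <<'E'
from m import *
meas("b7",ymax=.0)
E
```

```text
t 9.45 tcp uv [501.  142.4] z 0.0287 tang -8.15 F [-0.4  1.8 -1.3]
top uv [500.8  73.8] ang -7.86 err 0.16
scene uv [498.5  77.4] ang -7.91 err 0.43
both uv [501.1  74.7] ang -9.27 err 0.37
```

View pics/b7_s.png

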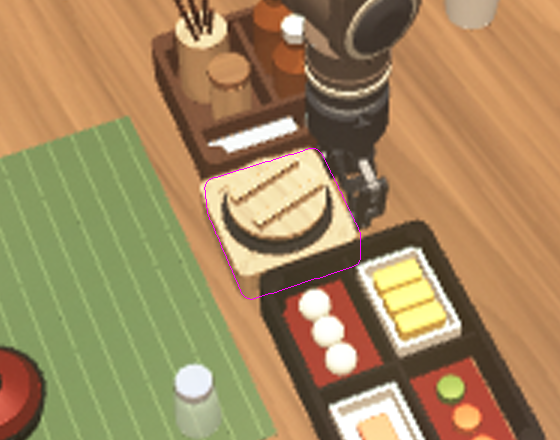

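View pics/b7_t.png

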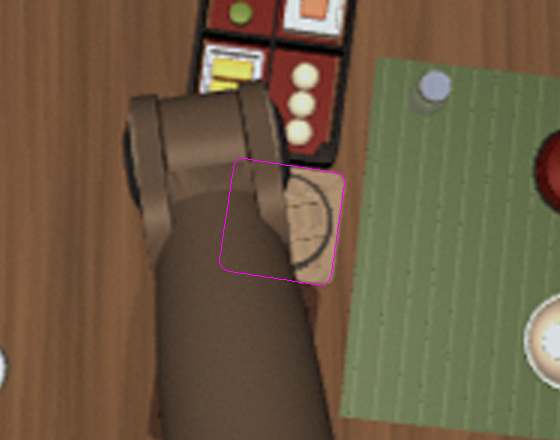

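Call:
step_arm(
  steps=[0,-0.004,0,0,0,-0.009,0,-0.001,0,-0.015,0.0003,-0.002,0,-0.021,0.0004,-0.002,0,-0.027,0.0005,-0.002,0,-0.033,0.0005,-0.002,0,-0.039,0.0005,-0.002,0,-0.045,0.0005,-0.002,0,-0.051,0.0005,-0.002,0,-0.057,0.0005,-0.002,0,-0.063,0.0005,-0.002,0,-0.069,0.0005,-0.002],
)

```text
t: 10.75
position: [0.5065, 0.0019, 0.029]
orientation: [0.705, 0.049, 0.706, -0.051]
contact_force: [0.1, 2.3, -2.4]
opening: 0.0597
```

```bash
python3 - <<'E'
from m import *
meas("b8",ymax=.0)
E
```

```text
t 10.75 tcp uv [501.3  72.3] z 0.029 tang -8.1 F [ 0.1  2.3 -2.4]
top uv [499.8   4. ] ang -7.97 err 0.13
scene uv [498.5   5.5] ang -7.31 err 0.3
both uv [499.3   4.4] ang -8.32 err 0.24
```

View pics/b8_s.png

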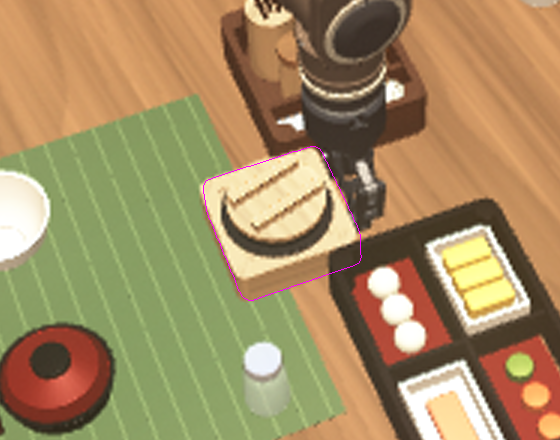

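View pics/b8_t.png

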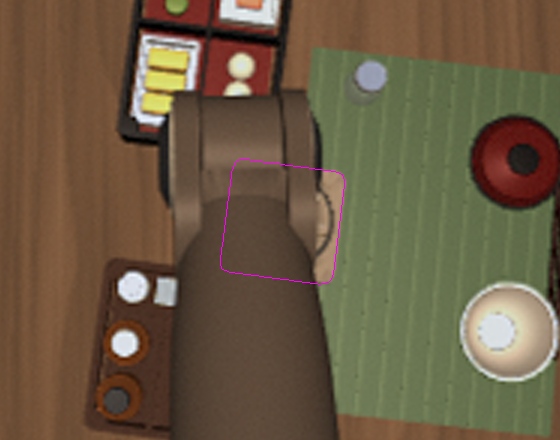

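Straight and centred; the base is leaving the gap onto the mat, and the salt shaker is well aside. I'll continue clear of the gap, then turn 1° to match the mat.

Call:
step_arm(
  steps=[0,-0.004,0,0,0,-0.009,0,0,0,-0.015,0,0,0,-0.021,0,0,0,-0.027,0,0,0,-0.033,0,0,0,-0.039,0,0,0,-0.045,0,0,0,-0.051,0,-0.003,0,-0.057,0,-0.007,0,-0.063,0,-0.011,0,-0.069,0,-0.015],
)

```text
t: 12.05
position: [0.4966, -0.0674, 0.0295]
orientation: [0.706, 0.043, 0.706, -0.047]
contact_force: [0.7, 2.0, -1.4]
opening: 0.0598
```

```bash
python3 - <<'E'
from m import *
meas("b9",ymax=.0)
E
```

```text
t 12.05 tcp uv [501.1   2.3] z 0.0295 tang -7.27 F [ 0.7  2.  -1.4]
top uv [490.  -73.9] ang -13.97 err 0.19
scene uv [499.7 -66.6] ang -7.17 err 0.21
both uv [500.1 -67.6] ang -7.83 err 0.22
```

View pics/b9_s.png

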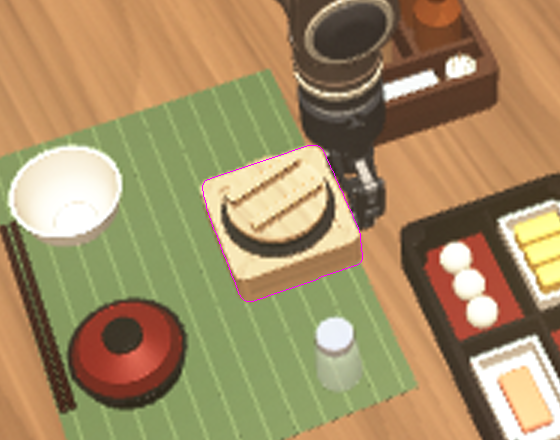

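Call:
step_arm(
  steps=[0,-0.003,0,-0.002,0,-0.007,0,-0.005,0,-0.011,0,-0.005,0,-0.015,0,-0.005,0,-0.019,0,-0.005,0,-0.022,0,-0.005,0,-0.024,0,-0.005,0,-0.025,0,-0.005,0,-0.025,0,-0.005],
)

```text
t: 13.05
position: [0.4934, -0.0931, 0.0298]
orientation: [0.706, 0.041, 0.706, -0.046]
contact_force: [0.1, 1.5, -0.7]
opening: 0.0599
```

```bash
python3 - <<'E'
from m import *
meas("b10",ymax=.0)
E
```

```text
t 13.05 tcp uv [501.6 -23.5] z 0.0298 tang -7.07 F [ 0.1  1.5 -0.7]
top uv [483.5 -88.7] ang 3.6 err 0.36
scene uv [500.2 -92.1] ang -7.14 err 0.2
both uv [497.6 -89.1] ang -2.37 err 0.33
```

Call:
step_arm(
  steps=[0,0.005,0,0,0,0.015,0,0,0,0.03,0,0,0,0.03,0,0,-0.03,0.03,0,0,-0.07,0.03,0,0,-0.11,0.03,0,0,-0.15,0.03,0,0,-0.19,0.03,0,0,-0.22,0.06,0,0,-0.22,0.1,0,0,-0.22,0.14,0,0],
)

```text
t: 14.35
position: [0.5115, 0.0486, 0.2505]
orientation: [0.707, 0.042, 0.705, -0.046]
contact_force: [-0.6, 0.2, -0.2]
opening: 0.0601
```

Call:
step_arm(
  steps=[0,0.04,0,0,0,0.08,0,0,0,0.12,0,0,0,0.16,0,0,0,0.2,0,0,0,0.24,0,0,0,0.24,0,0],
)

```text
t: 15.05
position: [0.541, 0.2913, 0.2476]
orientation: [0.707, 0.04, 0.705, -0.044]
contact_force: [0.4, 1.0, -0.0]
opening: 0.0598
```

```bash
python3 - <<'E'
from m import *
t=grab_frame("top"); c=grab_frame("scene"); print(observe()["t"],observe()["position"])
g=[*(U*.5005-V*.092),D(-7)]
def rel(b,m):
    c_,s_=np.cos(m[2]),np.sin(m[2]); d=b[:2]-m[:2]; return np.round([(c_*d[0]+s_*d[1])*1e3,(-s_*d[0]+c_*d[1])*1e3,np.degrees(b[2]-m[2])],2)
out={}
for nm,pp in (("top",[t]),("scene",[c]),("both",[t,c])):
    b,e=fitb(pp,g,ymax=1); m,e2=fit(pp,M["mat"],[.4766,-.2308,D(-6.96)],Rs=(4,3,2.5)); out[nm]=b
    ca,_=fit(pp,M["caddy"],[.3579,.056,D(-8)],Rs=(4,3,2.5)); lu,_=fit(pp,M["lunchbox"],[.7049,.0102,D(-8)],Rs=(4,3,2.5))
    print(nm,"base in mat",rel(b,m),round(e,2),round(e2,2),"mat",m.round(4),"cad",ca.round(4),"lun",lu.round(4))
for n,p in (("t",t),("s",c)):
    im=draw(p,[(M["base"],b),(M["mat"],m)]); x,y=(proj(p,[b[0],b[1],.02])[0]*3).astype(int)
    cv2.imwrite(f"pics/f_{n}.png",im[max(0,y-300):y+300,max(0,x-400):x+400])
for q,uv0,z in (("rice_bowl",0,.03),("soup_bowl",0,.04),("teacup",0,.035),("sauce_dish",0,.013)):
    d=look_for(t,q); print(q,d and np.round(back(t,d[0]["extent"][:2],z),3), d and np.round(d[0]["extent"],1))
E
```

```text
15.15 [0.5408218  0.28787093 0.24827739]
top base in mat [-0.97 65.91 -0.57] 0.43 0.32 mat [ 0.4766 -0.2291 -0.1223] cad [ 0.3582  0.0571 -0.1412] lun [ 0.7048  0.011  -0.1414]
scene base in mat [-2.87 70.09 -0.79] 0.31 0.37 mat [ 0.4767 -0.2318 -0.1193] cad [ 0.3575  0.0549 -0.1363] lun [ 0.7051  0.0097 -0.1385]
both base in mat [-2.12 68.61 -0.58] 0.43 0.37 mat [ 0.4767 -0.2308 -0.1219] cad [ 0.3579  0.056  -0.1388] lun [ 0.7049  0.0102 -0.1396]
rice_bowl [ 0.373 -0.309  0.03 ] [388.9 251.4  30.9  28.4]
soup_bowl [ 0.557 -0.314  0.04 ] [389.1 194.2  29.7  30.5]
teacup [ 0.479 -0.153  0.035] [339.8 218.8  35.9  35.4]
sauce_dish [ 0.563 -0.323  0.013] [389.5 193.5  28.4  30.2]
```

View pics/f_t.png

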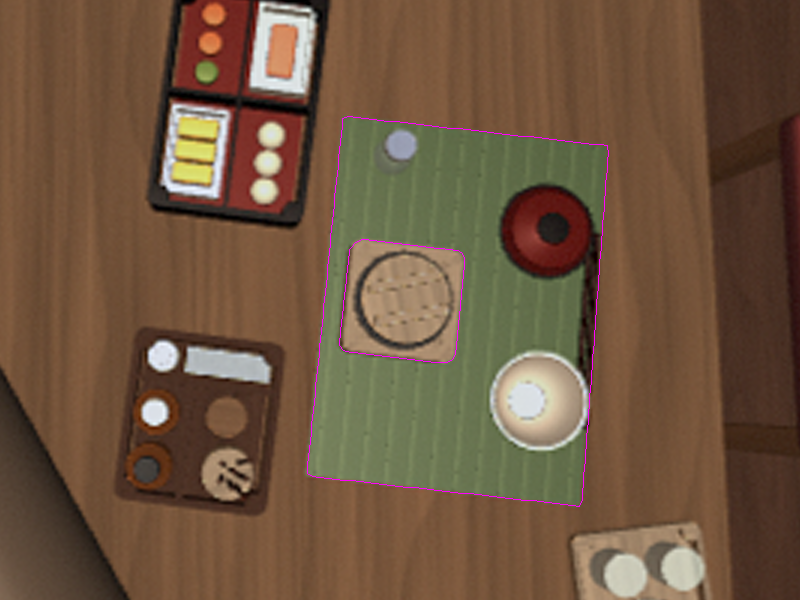

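View pics/f_s.png

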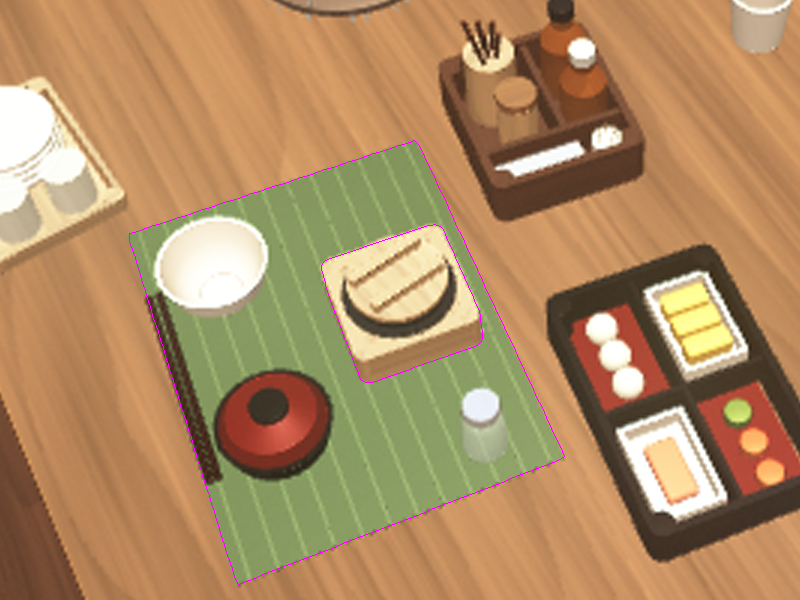

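The base lies wholly on the mat, outlined at about (402,300) in the top view. It is 66–70 mm from the mat's centre and about 0.6° off its edges. Bowls, salt, caddy and lunch box stand as before. Before handing in, a quick image difference against the start picture.

```bash
python3 - <<'E'
from m import *
p=grab_frame("scene"); a=cv2.imread("pics/scene0.png").astype(int); b=p["image"][:,:,::-1].astype(int)
d=np.abs(a-b).max(2)
for n,(x,y,w,h) in dict(rice=(141,240,38,29),soup=(162,294,40,34),salt=(232,293,12,24),chop=(131,280,26,57),dish=(398,167,23,20),cup=(325,155,21,27)).items():
    r=d[y-h//2:y+h//2,x-w//2:x+w//2]; print(n,r.mean().round(1),(r>40).mean().round(3))
print(sign_off())
E
```

```text
rice 0.8 0.0
soup 1.5 0.0
salt 1.1 0.0
chop 1.3 0.0
dish 2.4 0.0
cup 2.0 0.0
the job is handed in; nothing more can be done
None
```

The rice pot's base is on the place mat behind the two bowls. It got there by pushing alone, and I handed the job in after about 15 s of the 67 s allowed.

I pushed with two partly open fingers against the base's +y side. On the run-up I turned it to the gap's direction and centred it, then slid it through the gap and turned it about 1° to match the mat. Then I backed the arm away.

**Last checks:**
- **Position:** the base's centre is 66–70 mm from the mat's centre in +y and 1–3 mm off its middle line, so the whole base is on the mat.
- **Straightness:** it is about 0.6–0.8° off the mat's edges.
- **Forces:** the readings between moves stayed at about 6 N or less. In the gap, the top-view fits put the base within about 1 mm of the middle line.
- **Other things:** comparing the scene picture with the start showed no change in the bowls, chopsticks, salt, teacup or dish. The caddy, lunch box and mat fit the same poses as before.

**Disagreements:**
- **During the push:** the two cameras' fits of the base often disagreed, because the arm hid parts of it or the fit caught a wrong edge. I relied on the top view until the base came out of the gap, then on the scene view.
- **At the end:** with the arm away, the two views agreed to about 4 mm and 0.2°. In the last network look, the teacup and sauce dish hits were plainly wrong, so I did not use them.

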